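Feed the brick cheese between the cutter's guide posts

TASK

Push the large rectangular cheese along the counter, long way first, through the narrow gap between the two steel guide posts of the cutter until its leading end rests flat against the wooden stop board, then take the fingers away from it. Only push it: do not pick it up, tip it or bring it round or over the guides, and leave everything else on the counter where it is.

Things in the scene. Friction and masses are not known exactly. Their poses are not given: they have to be found in the camera images.
- cheese_center (a point): Centre, half-way up (20 mm above the counter), of the large rectangular cheese: a loose brown-rinded brick 110 mm long (own x) by 90 mm wide (own y) by 40 mm high, 0.3 to 0.6 kg, flat on the counter, the largest brick there; slides at a few newtons. It starts 170 to 230 mm before the gap, 35 to 100 mm off its centre line on the side away from the robot, skewed up to 0.35 rad.
- cutter: Cheese cutter, fixed. Origin on the counter in the middle of the gap; own x points through the gap in the feed direction, to the stop board (roughly world +y), own y from post to post (roughly towards the robot). Two round steel posts, 30 mm thick, 45 mm high, axes at y = +64 and -64 mm, leave a gap of 98 mm; from each a block 26 mm thick, 40 mm high runs outward to y = +-121 mm.
- stop (a point): Middle of the wooden stop board's front face, 20 mm above the counter, 150 mm past the gap's middle; axes as the cutter's. The board is fixed, 36 mm high, 200 mm wide (own y), 22 mm thick. Before it is bare counter; behind it hinge lugs 46 mm high and the folded-back wire frame reach 175 mm past its face. With the cheese home its centre is 55 mm before this point.
- round_cheese: Bystander: loose small round grey cheese, 68 mm in diameter, 35 mm high; stands by the guide post on the side away from the robot. Origin under its centre.
- small_brick: Bystander: loose small brick cheese 60 x 45 x 36 mm, beside the cutter, between guide and stop, on the side away from the robot. Origin under its centre.
- knife: Bystander: loose knife lying flat, about 260 mm long, 24 mm wide, 14 mm high; on the robot's side of the cutter. Its own x runs along the blade; origin near the middle, underneath.
- honey_jar: Bystander: loose glass jar 66 mm in diameter, 85 mm high. Origin under its centre.
- goat_log: Bystander: loose upright cheese 54 mm in diameter, 60 mm high. Origin under its centre.
- tall_cheese: Bystander: loose round white cheese 64 mm in diameter, 50 mm high. Origin under its centre.
- cheese: The same large rectangular cheese; origin in the middle of its underside, axes as at cheese_center.

How it is judged:
By the outcome, as a careful person would: the job done as asked, in the order asked, and still so for the second after the job is handed in, with the robot touching nothing.
It also fails if it takes over 48 s, if anything falls off the work surface, if the arm or the gripper's body presses on something with over 40 N, if the wrist force passes 120 N, or if a joint passes its speed limit or range.

ROBOT

A 6-joint arm with a two-finger parallel gripper is mounted at the origin on the work surface. World frame = base frame: x ahead of the robot, y to its left, z up, the work surface at z = 0. Lengths are in m, angles in rad, forces in N, time in s.
With the tool pointing down it reaches from about 0.3 to 0.85 m from the base axis. Payload 5.4 kg.
Tool frame: the origin (TCP) lies at the centre of the arm's flange, where the gripper is bolted on; the fingertips stand 173 mm ahead of it and the grasp point (between the pads) lies 155 mm ahead of it; z points along the fingers, y is the line along which they close (so a half turn about z gives the same grasp; the last joint's range is limited). The gripper opens to 85 mm and grips with 20 to 120 N. Pads are 22 mm wide; open, the fingers measure 114 mm over their backs; the gripper's body (76 mm by 85 mm) begins 54 mm behind the grasp point. The pads swing forward as they close: fully open they stand 13 mm farther back than shut.
Start: joints at [-1.418, 0.158, 1.597, -0, 1.386, -0.21], TCP at [0.204, -0.538, 0.405] pointing down, gripper open.
Joint ranges: [-2.91, 2.91], [-0.94, 2.29], [0.18, 2.7], [-1.29, 4.43], [0.17, 2.64], [-3, 3]. Speed limits (rad/s): [2.57, 2.57, 3.14, 3.14, 3.14, 3.14].

INTERFACE

Orientations are given as [roll, pitch, yaw] about the fixed x, y, z axes, in that order (R = Rz(yaw) Ry(pitch) Rx(roll)).
In Python, from workcell import status, eyes, close_job gives the robot as it stands.
- The arm moves only by the tool arm_command, never from a script. Its argument "targets" is one flat list of numbers, 7 for each row, row after row: the opening, from 0 (shut) to 1 (fully open), then the shift along the tool's x, y, z in mm, then the turn, a rotation vector about the tool's x, y, z in degrees. In form: [grip, x, y, z, ax, ay, az, grip, x, y, z, ax, ay, az, ...]. A call has 1 to 12 rows; each row is the pose to reach, as a shift and turn from the pose commanded when the call began, along the tool's axes at that moment; what a row does not reach only later rows make up. A row lasts 1/12 s, in which the tool goes at most 41.7 mm and 7.16 degrees, less where a joint would pass 70% of its speed; a pose out of reach is approached as far as the arm can. A call with a gripper value outside its range is refused whole. The fingers move at their own pace and stop on an object; the grip force is fixed at half the most. Time passes only in rows, so rows that repeat a pose let the fingers close. It gives the time, the measured TCP pose, the force, the opening and the grip force at its end, in the units of the state.
- status.get_state(): the state, without advancing time (a new reading comes with each control period).
- eyes.snapshot(name): name is "side" or "top"; returns a dict with "pixels" (420x560x3 uint8, red, green, blue), "range_z" (420x560 float32, m along the optical axis (not along the pixel's ray), 0 where there is no reading), "fx", "fy", "cx", "cy" (pixels), "origin" and "orientation" of the camera in the world. Camera axes: x right, y up, looking along -z (the intrinsics and any distortion apply to the point x, -y, -z); pixel columns grow to the right and rows downward; lengths in m; the calibration is good to about 2 mm. A picture is of the moment at which its call begins.
- close_job(): hands the job in; it is judged then, once.
The state is a dict: "time": time; "qpos": joint angles; "qd": joint speeds; "joint_torque": joint torques, N m; "ee_pos": TCP position; "tool_rot": TCP orientation; "wrist_force": force on the tool from outside, world axes, zero at the start; "wrist_torque": the same for the moment, N m; "width": finger opening in m; "grip_force": force on a finger pad.
Only numpy, scipy, OpenCV 4.12 (cv2) and the standard library are available. Lean on these libraries where they do the work, as an engineer would, in place of code of your own. Each camera call takes 0.05 s, during which the arm holds its last target. There are 200 camera calls.

## Working session

There is one attempt and no reset: what is moved stays moved. The work goes in short steps, Python scripts to look and compute and a tool call to move; the robot and the scene stay as the last step left them, time stands still between calls to the robot, and variables do not carry over. Pictures are saved under pics/ and viewed, at most 10 in all, crops included, and the job is handed in when it is done.

Besides the shell and the picture viewer there is one more tool, called after "Call:" by a JSON object that holds its "method" and its "body". arm_command: Moves the arm, as the interface text tells. Its arguments: {"type":"object","properties":{"targets":{"type":"array","items":{"type":"number"}}},"required":["targets"]}

```bash
ls; mkdir -p pics
cat > h.py <<'E'
import numpy as np, cv2
from scipy.spatial.transform import Rotation as R
from workcell import status, eyes
def rot(o):
    o=np.array(o,float)
    if o.shape==(3,3): return o
    return (R.from_euler('xyz',o) if o.size==3 else R.from_quat(o)).as_matrix()
def cloud(s):
    z=s['range_z']; v,u=np.indices(z.shape)
    p=np.stack([(u-s['cx'])/s['fx']*z,-(v-s['cy'])/s['fy']*z,-z],-1)
    return p@rot(s['orientation']).T+np.array(s['origin'])
E
python3 - <<'E'
from h import *
for n in('top','side'):
    s=eyes.snapshot(n); np.save(n+'.npy',s,allow_pickle=True)
    cv2.imwrite(f'pics/{n}0.png',s['pixels'][:,:,::-1])
    print(n,{k:s[k] for k in s if k not in('pixels','range_z')},(s['range_z']>0).mean())
print(status.get_state())
E
```

```text
pics
top {'fx': 411.8068329172853, 'fy': 411.8068329172853, 'cx': 280.4291190505744, 'cy': 210.42333362553552, 'origin': array([ 0.44882891, -0.0932081 ,  0.9670544 ]), 'orientation': array([ 0.08997738, -0.00998186, -1.54389128])} 0.9959311224489796
side {'fx': 474.30778859403523, 'fy': 474.30778859403523, 'cx': 276.6592179307482, 'cy': 208.81921347410787, 'origin': array([0.11050389, 0.81450004, 0.70197273]), 'orientation': array([ 0.98864302,  0.01042186, -2.70850513])} 0.996203231292517
{'time': 0.1, 'qpos': array([-1.41810317e+00,  1.59010406e-01,  1.59810479e+00, -1.98026375e-05,
        1.38623327e+00, -2.10097067e-01]), 'qd': array([-0.0006883 , -0.00253563, -0.00361259,  0.00133483,  0.00024104,
        0.00210987]), 'joint_torque': array([-8.53422134e-04, -3.96992040e+01, -3.32338572e+01, -2.92333607e-04,
        4.18204101e-03,  2.10146396e-05]), 'ee_pos': array([ 0.20399837, -0.53732516,  0.40380217]), 'tool_rot': array([-3.13987139e+00, -3.47151356e-04,  3.62793575e-01]), 'wrist_force': array([-1.0909479 , -0.16646677, -0.21915269]), 'wrist_torque': array([ 0.00856019, -0.03638993, -0.00770639]), 'grip_force': 0.0, 'width': 0.08511608226726139}
```

View pics/top0.png

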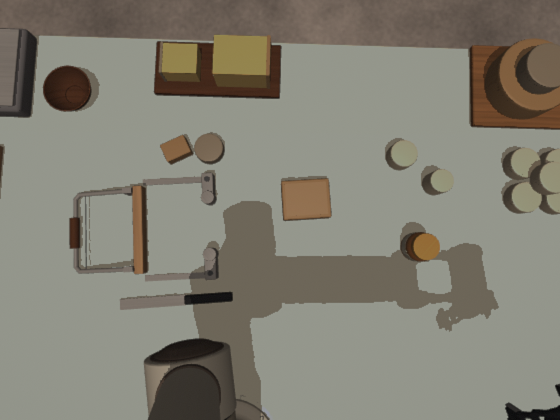

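View pics/side0.png

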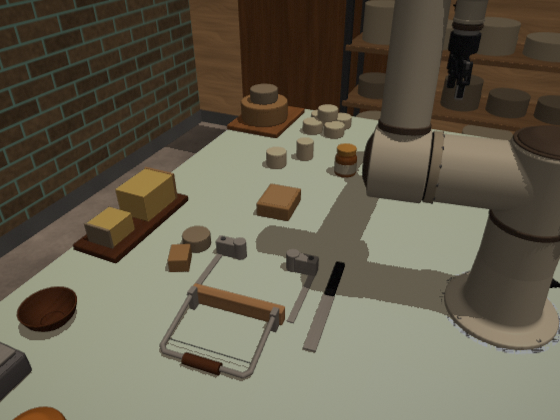

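The top view shows the cheese at about (306,199), the posts at (208,196) and (209,255), and the stop board's face at column 146. The round cheese is at (209,148), the small brick at (176,149) and the knife at row 300. Next I'll measure these.

```bash
cat >> h.py <<'E'
def blobs(s,lo,hi,mask=None):
    """top-face blobs: height in lo..hi ; returns pts lists"""
    P=cloud(s); m=((P[...,2]>lo)&(P[...,2]<hi))
    if mask is not None: m&=mask
    n,l,st,c=cv2.connectedComponentsWithStats(m.astype(np.uint8))
    return P,l,[(i,st[i],c[i]) for i in range(1,n) if st[i][4]>40]
def rect(p):
    (c,wh,a)=cv2.minAreaRect((p[:,:2]*1000).astype(np.float32)); return np.round(c,1),np.round(wh,1),round(a,2)
def look(n='top'):
    return eyes.snapshot(n)
E
cat > m.py <<'E'
from h import *
import sys
for n in sys.argv[1:]:
    s=np.load(n+'.npy',allow_pickle=True).item()
    hsv=cv2.cvtColor(s['pixels'],cv2.COLOR_RGB2HSV)
    for nm,mk in (('brown',(hsv[...,1]>100)&(hsv[...,0]<20)),('grey',hsv[...,1]<100)):
        P,l,b=blobs(s,.022,.056,mk)
        for i,st,c in b:
            p=P[l==i]
            if not(.1<p[:,0].mean()<.85 and -.6<p[:,1].mean()<.45):continue
            zt=np.percentile(p[:,2],90); q=p[p[:,2]>zt-.006]
            print(n,nm,'px',c.round(),'ztop',round(zt*1000,1),'rect',*rect(q),len(q), 'mean',(q[:,:2].mean(0)*1000).round(1))
    m=hsv
    P=cloud(s); g=P[(abs(P[...,2])<.02)&(P[...,0]>.3)&(P[...,0]<.6)&(abs(P[...,1])<.3)]; print('counter z',np.median(g[:,2]))
E
python3 m.py top side
```

```text
top brown px [187.  74.] ztop 52.2 rect [850.3 121.9] [ 50.  103.3] 40.48 77 mean [845.9 127.2]
top brown px [62. 85.] ztop 46.0 rect [800.7 397.7] [106.8 105. ] 57.14 304 mean [805.9 404.8]
top brown px [243.  84.] ztop 53.1 rect [825.2  -3.9] [124.3   3.7] 89.65 78 mean [825.5  -6.1]
top brown px [176. 149.] ztop 38.7 rect [670.4 145.4] [45.1 59.3] 26.72 483 mean [669.8 144.9]
top brown px [306. 199.] ztop 43.4 rect [ 561.2 -156.6] [ 89.4 107.1] 5.33 1806 mean [ 560.7 -156.6]
top brown px [138. 229.] ztop 38.7 rect [482.1 219.9] [197.5  22.8] 5.07 830 mean [482.6 220.2]
top brown px [ 73. 232.] ztop 26.7 rect [470.6 370.3] [66.2 16.2] 3.43 172 mean [471.3 370.5]
top brown px [409. 246.] ztop 55.2 rect [ 460.8 -390. ] [18.8 57.7] 88.93 32 mean [ 461.5 -388.8]
top grey px [209. 148.] ztop 37.8 rect [674.   70.3] [63.8 64.8] 2.62 639 mean [674.3  69.7]
top grey px [402. 154.] ztop 52.3 rect [ 670.6 -376.7] [61.5 60.3] 62.64 572 mean [ 670.6 -376.5]
top grey px [430. 185.] ztop 52.3 rect [ 602.1 -441.6] [49.2 17.5] 23.26 38 mean [ 599.1 -440.2]
top grey px [208. 188.] ztop 46.8 rect [5
[... 1320 characters left out ...]
.9]
side grey px [276. 155.] ztop 53.1 rect [ 668.5 -371.5] [61.6 60.9] 50.71 167 mean [ 668.9 -370.5]
side grey px [344. 167.] ztop 43.1 rect [ 459.3 -395.2] [66.7 37.9] 5.95 56 mean [ 459.  -387.2]
side grey px [196. 235.] ztop 38.3 rect [672.4  73.5] [65.8 64.8] 0.53 389 mean [671.7  75.4]
side grey px [231. 244.] ztop 47.1 rect [577.9  69.7] [70.6 30.2] 2.77 200 mean [573.2  71.6]
side grey px [301. 259.] ztop 47.0 rect [408.9  56.4] [69.9 31.8] 8.22 230 mean [410.8  58.5]
side grey px [183. 309.] ztop 46.8 rect [567.2 254.9] [33.  13.6] 88.04 77 mean [565.9 252.7]
side grey px [266. 333.] ztop 47.2 rect [390.6 242.1] [12.7 34.4] 6.54 79 mean [390.8 238.8]
counter z 0.0023369414083369566
```

```bash
cat >> h.py <<'E'
def go(x,y,z,yaw):
    """world goal (mm,deg) -> tool shift mm and turn deg"""
    s=status.get_state(); Rc=rot(s['tool_rot']); p=np.array(s['ee_pos'])*1000
    G=R.from_euler('xyz',[180,0,yaw],degrees=True).as_matrix()
    d=Rc.T@(np.array([x,y,z])-p); r=R.from_matrix(Rc.T@G).as_rotvec(degrees=True)
    print('t',round(s['time'],2),'pos',p.round(1),'rpy',np.degrees(s['tool_rot']).round(1),'dist',round(np.linalg.norm(d)),'shift',d.round(1),'turn',r.round(2),'F',np.round(s['wrist_force'],1),'w',round(s['width'],4))
E
python3 -c "
from h import *
go(632,-150,300,4.4)"
```

```text
t 0.1 pos [ 204.  -537.3  403.8] rpy [-179.9   -0.    20.8] dist 586 shift [ 537.6 -210.   104.4] turn [-1.000e-01 -1.000e-02  1.639e+01] F [-1.1 -0.2 -0.2] w 0.0851
```

Call:
{"method": "arm_command", "body": {"targets": [0.5,538,-210,104,0,0,16.4,0.5,538,-210,104,0,0,16.4,0.5,538,-210,104,0,0,16.4,0.5,538,-210,104,0,0,16.4,0.5,538,-210,104,0,0,16.4,0.5,538,-210,104,0,0,16.4,0.5,538,-210,104,0,0,16.4,0.5,538,-210,104,0,0,16.4,0.5,538,-210,104,0,0,16.4,0.5,538,-210,104,0,0,16.4,0.5,538,-210,104,0,0,16.4,0.5,538,-210,104,0,0,16.4]}}

```text
time: 1.1
ee_pos: [0.5681, -0.2077, 0.3158]
tool_rot: [-3.141, 0.001, 0.077]
wrist_force: [-0.0, -0.4, -0.8]
width: 0.043
grip_force: 0.0
```

```bash
python3 -c "
from h import *
go(632,-150,188,4.4)"
```

```text
t 1.1 pos [ 568.1 -207.7  315.8] rpy [-180.     0.     4.4] dist 154 shift [ 68.2 -52.5 127.8] turn [-0.02  0.04 -0.01] F [-0.  -0.4 -0.8] w 0.043
```

Call:
{"method": "arm_command", "body": {"targets": [0.5,68,-52,0,0,0,0,0.5,68,-52,0,0,0,0,0.5,68,-52,0,0,0,0,0.5,68,-52,0,0,0,0,0.5,68,-52,0,0,0,0]}}

```text
time: 1.52
ee_pos: [0.6306, -0.1524, 0.3159]
tool_rot: [-3.141, 0.001, 0.077]
wrist_force: [-0.3, -0.3, -0.5]
width: 0.0428
grip_force: 0.0
```

```bash
python3 -c "
from h import *
go(632,-150,188,4.4)"
```

```text
t 1.52 pos [ 630.6 -152.4  315.9] rpy [-1.8e+02  1.0e-01  4.4e+00] dist 128 shift [  1.8  -2.3 127.9] turn [-0.01  0.08  0.02] F [-0.3 -0.3 -0.5] w 0.0428
```

Call:
{"method": "arm_command", "body": {"targets": [0.5,2,-2,40,0,0,0,0.5,2,-2,80,0,0,0,0.5,2,-2,110,0,0,0,0.5,2,-2,128,0,0,0,0.5,2,-2,128,0,0,0,0.5,2,-2,128,0,0,0]}}

```text
time: 2.02
ee_pos: [0.6315, -0.1514, 0.1879]
tool_rot: [-3.141, 0.002, 0.075]
wrist_force: [-0.0, -0.4, 0.3]
width: 0.0429
grip_force: 0.0
```

Call:
{"method": "arm_command", "body": {"targets": [0.5,-6,0,0,0,0,0,0.5,-12,0,0,0,0,0,0.5,-17,0,0,0,0,0,0.5,-22,0,0,0,0,0,0.5,-27,0,0,0,0,0,0.5,-32,0,0,0,0,0,0.5,-37,0,0,0,0,0,0.5,-42,0,0,0,0,0,0.5,-47,0,0,0,0,0,0.5,-52,0,0,0,0,0,0.5,-55,0,0,0,0,0,0.5,-55,0,0,0,0,0]}}

```text
time: 3.02
ee_pos: [0.5769, -0.1544, 0.1881]
tool_rot: [-3.141, 0.002, 0.076]
wrist_force: [1.3, -0.0, 1.6]
width: 0.0427
grip_force: 0.7
```

```bash
cat > c.py <<'E'
from h import *
import sys
# cutter frame from earlier top/side; refine by same-view references
tag=sys.argv[1] if len(sys.argv)>1 else None
F=np.radians(float(94.5)); f=np.array([np.cos(F),np.sin(F)]); l=np.array([-f[1],f[0]])
for n,g in(('top',(494.2,60.6)),('side',(493.4,63.0))):
    s=eyes.snapshot(n)
    if tag: cv2.imwrite(f'pics/{n}{tag}.png',s['pixels'][:,:,::-1])
    hsv=cv2.cvtColor(s['pixels'],cv2.COLOR_RGB2HSV)
    P,l_,b=blobs(s,.022,.056,(hsv[...,1]>100)&(hsv[...,0]<20))
    for i,st,c in b:
        p=P[l_==i]; zt=np.percentile(p[:,2],90); q=p[p[:,2]>zt-.006]; r=rect(q)
        if .3<q[:,0].mean()<.62 and -.3<q[:,1].mean()<.3:
            print(n,*r,len(q),'fwd/lat',[round(float((np.array(r[0])-g)@k),1) for k in(f,l)])
go(0,0,188,94.5)
E
python3 c.py 1
```

```text
top [481.8 220.6] [196.9  22.1] 4.62 830 fwd/lat [160.5, -0.2]
top [ 553.4 -154.8] [96.4 53. ] 62.19 570 fwd/lat [-219.4, -42.1]
side [ 520.1 -154.3] [ 89.8 109.5] 3.99 751 fwd/lat [-218.7, -9.6]
side [479.  223.9] [196.4  24. ] 5.35 777 fwd/lat [161.5, 1.7]
t 3.12 pos [ 577.  -154.3  187.8] rpy [-179.9    0.2    4.4] dist 597 shift [-563.5 -198.1    1.5] turn [-1.700e-01  7.000e-02 -9.011e+01] F [ 0.6 -0.4  0.4] w 0.0429
```

Call:
{"method": "arm_command", "body": {"targets": [0.5,-4,0,0,0,0,0,0.5,-8,0,0,0,0,0,0.5,-10,0,0,0,0,0,0.5,-10,0,0,0,0,0,0.5,0,0,0,0,0,0,0.5,20,0,0,0,0,0,0.5,20,0,-40,0,0,0,0.5,20,0,-80,0,0,0,0.5,20,0,-110,0,0,0,0.5,20,0,-110,0,0,0]}}

```text
time: 3.95
ee_pos: [0.6, -0.154, 0.3064]
tool_rot: [3.135, -0.01, 0.077]
wrist_force: [0.4, -0.7, 1.1]
width: 0.0426
grip_force: 0.0
```

```bash
python3 c.py 2
```

```text
top [482.2 220.7] [196.7  22.3] 4.24 820 fwd/lat [160.5, -0.6]
top [ 540.2 -167.1] [32.2 63.8] 1.19 238 fwd/lat [-230.6, -28.0]
side [ 508.7 -154.2] [ 88.1 109.9] 4.94 745 fwd/lat [-217.7, 1.8]
side [479.  224.2] [197.7  24. ] 3.95 763 fwd/lat [161.8, 1.7]
t 4.05 pos [ 598.1 -153.2  300.2] rpy [ 1.799e+02 -1.000e-01  4.400e+00] dist 627 shift [-584.8 -198.7  110.7] turn [ 1.600e-01 -2.000e-02 -9.011e+01] F [-0.4  1.3  0.2] w 0.0423
```

Call:
{"method": "arm_command", "body": {"targets": [0.5,-20,20,0,0,0,-7,0.5,-40,40,0,0,0,-14,0.5,-60,60,0,0,0,-21,0.5,-87,77,0,0,0,-28,0.5,-87,77,0,0,0,-35,0.5,-87,77,0,0,0,-42,0.5,-87,77,0,0,0,-49,0.5,-87,77,0,0,0,-56,0.5,-87,77,0,0,0,-63,0.5,-87,77,0,0,0,-70,0.5,-87,77,0,0,0,-77,0.5,-87,77,0,0,0,-84]}}

```text
time: 5.05
ee_pos: [0.516, -0.2359, 0.2962]
tool_rot: [-3.137, -0.003, 1.549]
wrist_force: [0.7, 0.6, 0.3]
width: 0.0427
grip_force: 0.0
```

```bash
python3 c.py 3; python3 -c "
from h import *
go(517.3,-236.6,188,94.5)"
```

```text
top [482.  220.6] [197.   22.2] 4.39 823 fwd/lat [160.5, -0.4]
top [ 511.6 -157.8] [ 86.7 105.5] 4.12 1186 fwd/lat [-219.1, -0.2]
top [ 477.5 -207.3] [13.9 27.1] 40.55 53 fwd/lat [-265.8, 37.7]
side [ 508.8 -152.8] [ 88.7 108.2] 3.72 749 fwd/lat [-216.3, 1.6]
side [479.3 223.7] [196.8  25.7] 5.11 782 fwd/lat [161.3, 1.4]
t 5.15 pos [ 516.1 -235.9  296.4] rpy [-1.798e+02 -1.000e-01  8.840e+01] dist 578 shift [ 221.2 -522.1  110.9] turn [-0.21 -0.15 -6.09] F [-0.1  0.2  0.5] w 0.0428
t 5.15 pos [ 516.1 -235.9  296.4] rpy [-1.798e+02 -1.000e-01  8.840e+01] dist 108 shift [ -0.9   1.6 108.4] turn [-0.21 -0.15 -6.09] F [-0.1  0.2  0.5] w 0.0428
```

View pics/top3.png

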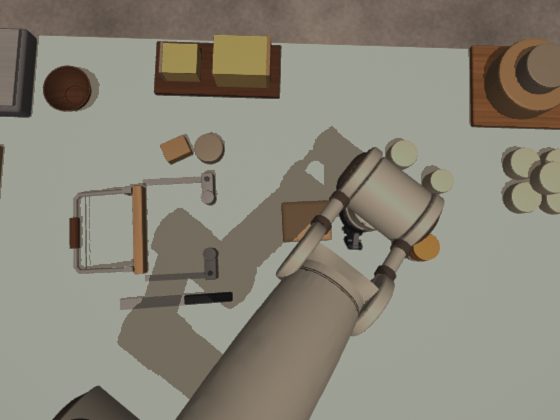

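The cheese is now at about (306,222), in line with the gap (lateral error under 1 mm, skew under 1°). The fingers stand behind it at (353,238). I'll go down and push.

Call:
{"method": "arm_command", "body": {"targets": [0.5,-1,1.5,40,0,0,-6.1,0.5,-1,1.5,75,0,0,-6.1,0.5,-1,1.5,100,0,0,-6.1,0.5,-1,1.5,108,0,0,-6.1,0.5,-1,1.5,108,0,0,-6.1,0.5,-1,1.5,108,0,0,-6.1]}}

```text
time: 5.65
ee_pos: [0.5185, -0.2375, 0.1909]
tool_rot: [-3.141, -0.0, 1.648]
wrist_force: [-0.7, 0.1, 1.1]
width: 0.0427
grip_force: 0.0
```

```bash
python3 -c "
from h import *
go(517.3,-236.6,188,94.5)"
```

```text
t 5.65 pos [ 518.5 -237.5  190.9] rpy [-180.    -0.    94.4] dist 3 shift [ 1.  -1.1  2.9] turn [-0.02 -0.01 -0.1 ] F [-0.7  0.1  1.1] w 0.0427
```

Call:
{"method": "arm_command", "body": {"targets": [0.5,6,-1,3,0,0,0,0.5,12,-1,3,0,0,0,0.5,17,-1,3,0,0,0,0.5,23,-1,3,0,0,0,0.5,31,-1,3,0,0,0,0.5,39,-1,3,0,0,0,0.5,47,-1,3,0,0,0,0.5,55,-1,3,0,0,0,0.5,63,-1,3,0,0,0,0.5,69,-1,3,0,0,0,0.5,73,-1,3,0,0,0,0.5,75,-1,3,0,0,0]}}

```text
time: 6.65
ee_pos: [0.5114, -0.162, 0.1874]
tool_rot: [-3.141, -0.0, 1.65]
wrist_force: [-0.1, -3.1, 1.6]
width: 0.0428
grip_force: 1.7
```

```bash
python3 c.py 4;  python3 -c "
from h import *
go(511.4,-162,188,94.5)"
```

```text
top [482.1 219.8] [197.2  22.7] 5.05 818 fwd/lat [159.7, -0.4]
top [511.2 -68.8] [71.5 52.4] 4.83 404 fwd/lat [-130.3, -6.8]
top [ 477.7 -124.7] [58.9 56.6] 59.31 440 fwd/lat [-183.4, 31.0]
side [503.  -94.1] [ 88.8 113.9] 3.93 861 fwd/lat [-157.4, 2.8]
side [480.  223.4] [198.5  25.4] 4.56 772 fwd/lat [161.0, 0.8]
t 6.75 pos [ 511.2 -162.   187.1] rpy [-1.799e+02 -1.000e-01  9.450e+01] dist 536 shift [ 201.6 -496.9   -0. ] turn [-0.06 -0.09 -0.  ] F [ 1.1 -0.2  0.9] w 0.0429
t 6.75 pos [ 511.2 -162.   187.1] rpy [-1.799e+02 -1.000e-01  9.450e+01] dist 1 shift [ 0.   0.2 -0.9] turn [-0.06 -0.09 -0.  ] F [ 1.1 -0.2  0.9] w 0.0429
```

Call:
{"method": "arm_command", "body": {"targets": [0.5,4,0,0,0,0,0,0.5,10,0,0,0,0,0,0.5,17,0,0,0,0,0,0.5,24,0,0,0,0,0,0.5,31,0,0,0,0,0,0.5,38,0,0,0,0,0,0.5,45,0,0,0,0,0,0.5,52,0,0,0,0,0,0.5,58,0,0,0,0,0,0.5,63,0,0,0,0,0,0.5,67,0,0,0,0,0,0.5,68,0,0,0,0,0]}}

```text
time: 7.75
ee_pos: [0.5062, -0.0943, 0.1876]
tool_rot: [3.142, -0.0, 1.65]
wrist_force: [-1.1, -1.6, -0.7]
width: 0.0425
grip_force: 0.8
```

```bash
python3 c.py 5
```

```text
top [482.  220.3] [197.2  21.9] 4.74 820 fwd/lat [160.2, -0.4]
top [517.2  14.2] [45.4 20.9] 2.33 120 fwd/lat [-48.1, -19.3]
top [479.2 -39.4] [43.9 90.3] 4.25 510 fwd/lat [-98.5, 22.8]
side [498.2 -27.4] [ 88.7 113. ] 4.05 989 fwd/lat [-90.5, 2.3]
side [479.2 223.9] [196.7  23.7] 4.52 755 fwd/lat [161.5, 1.5]
t 7.85 pos [506.2 -94.6 187.6] rpy [-180.    -0.    94.5] dist 515 shift [ 1.340e+02 -4.973e+02 -3.000e-01] turn [-0.   -0.03 -0.  ] F [-0.5  0.4  0.1] w 0.0426
```

View pics/side5.png

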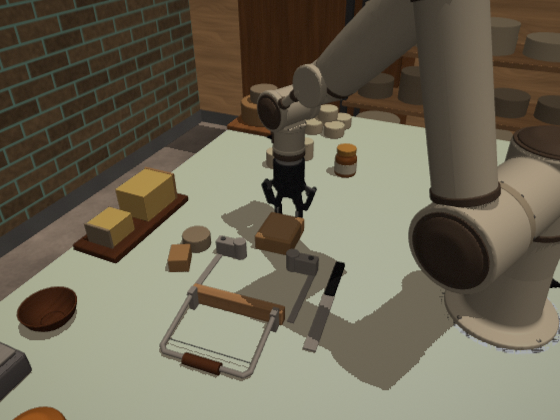

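The cheese at (281,234) is square in front of the posts at (240,248) and (293,262). I'll continue more slowly and watch the force.

Call:
{"method": "arm_command", "body": {"targets": [0.5,4,0,0,0,0,0,0.5,8,0,0,0,0,0,0.5,12,0,0,0,0,0,0.5,16,0,0,0,0,0,0.5,20,0,0,0,0,0,0.5,24,0,0,0,0,0,0.5,28,0,0,0,0,0,0.5,32,0,0,0,0,0,0.5,36,0,0,0,0,0,0.5,40,0,0,0,0,0,0.5,44,0,0,0,0,0,0.5,48,0,0,0,0,0]}}

```text
time: 8.85
ee_pos: [0.5026, -0.0468, 0.1878]
tool_rot: [3.141, 0.0, 1.649]
wrist_force: [-0.2, -3.9, 2.4]
width: 0.0427
grip_force: 1.7
```

```bash
python3 c.py 6
```

```text
top [482.1 220.4] [197.3  22. ] 4.74 829 fwd/lat [160.3, -0.5]
top [470.9  16.9] [ 38.1 105.8] 1.93 478 fwd/lat [-41.7, 26.7]
side [494.4  21.7] [ 88.2 113.7] 4.35 1087 fwd/lat [-41.3, 2.2]
side [479.  225.8] [197.   24.7] 5.06 747 fwd/lat [163.4, 1.6]
t 8.95 pos [502.3 -46.3 187.5] rpy [-1.80e+02 -1.00e-01  9.45e+01] dist 504 shift [ 8.560e+01 -4.971e+02 -3.000e-01] turn [-0.02 -0.05  0.01] F [-0.7 -1.2  0.6] w 0.0428
```

Call:
{"method": "arm_command", "body": {"targets": [0.5,5,0,0,0,0,0,0.5,10,0,0,0,0,0,0.5,15,0,0,0,0,0,0.5,20,0,0,0,0,0,0.5,25,0,0,0,0,0,0.5,30,0,0,0,0,0,0.5,35,0,0,0,0,0,0.5,40,0,0,0,0,0,0.5,45,0,0,0,0,0,0.5,50,0,0,0,0,0,0.5,55,0,0,0,0,0,0.5,60,0,0,0,0,0]}}

```text
time: 9.95
ee_pos: [0.4976, 0.0133, 0.1875]
tool_rot: [-3.141, -0.0, 1.649]
wrist_force: [-0.2, -2.2, -1.1]
width: 0.0429
grip_force: 0.8
```

```bash
python3 c.py 7
```

```text
top [492.4 221.4] [176.5  21.7] 4.59 677 fwd/lat [160.4, -10.8]
top [461.1  79.5] [26.8 96.5] 1.55 316 fwd/lat [21.4, 31.5]
side [491.3  80.1] [ 90.8 116.2] 5.29 1259 fwd/lat [17.2, 0.8]
side [479.3 225.7] [197.1  24.8] 5.1 756 fwd/lat [163.3, 1.3]
t 10.05 pos [497.5  13.6 187.5] rpy [-180.    -0.    94.5] dist 498 shift [ 2.570e+01 -4.971e+02 -3.000e-01] turn [-0.03 -0.05  0.02] F [-0.2 -0.8  0.7] w 0.0425
```

View pics/side7.png

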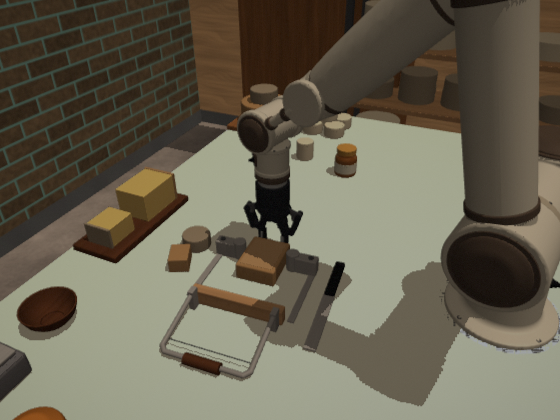

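The cheese is between the posts at (263,260), square and centred. I'll back off a little, narrow the fingers so they clear the posts, and carry on.

Call:
{"method": "arm_command", "body": {"targets": [0.5,-6,0,0,0,0,0,0.25,-6,0,0,0,0,0,0.25,-6,0,0,0,0,0,0.25,-3,0,0,0,0,0,0.25,2,0,0,0,0,0,0.25,8,0,0,0,0,0,0.25,14,0,0,0,0,0,0.25,20,0,0,0,0,0,0.25,26,0,0,0,0,0,0.25,31,0,0,0,0,0,0.25,36,0,0,0,0,0,0.25,41,0,0,0,0,0]}}

```text
time: 11.05
ee_pos: [0.4946, 0.0541, 0.1876]
tool_rot: [3.142, 0.0, 1.649]
wrist_force: [0.1, -2.7, 0.9]
width: 0.0217
grip_force: 1.2
```

Call:
{"method": "arm_command", "body": {"targets": [0.25,4,0,0,0,0,0,0.25,8,0,0,0,0,0,0.25,12,0,0,0,0,0,0.25,16,0,0,0,0,0,0.25,19,0,0,0,0,0,0.25,22,0,0,0,0,0,0.25,25,0,0,0,0,0]}}

```text
time: 11.63
ee_pos: [0.4927, 0.0787, 0.1877]
tool_rot: [3.141, 0.0, 1.649]
wrist_force: [0.0, -2.6, 1.5]
width: 0.0213
grip_force: 1.4
```

```bash
python3 c.py 8
```

```text
top [422.6 215.3] [69.3 20.9] 3.87 295 fwd/lat [159.8, 59.2]
top [449. 155.] [15.6 79.6] 1.43 189 fwd/lat [97.7, 37.7]
side [482.6 162.5] [194.5 149.9] 3.31 1866 fwd/lat [100.0, 3.0]
t 11.73 pos [492.5  79.  187.5] rpy [-180.    -0.    94.5] dist 499 shift [-4.020e+01 -4.972e+02 -4.000e-01] turn [-0.01 -0.04 -0.01] F [ 0.8  0.4 -1.3] w 0.0212
```

Call:
{"method": "arm_command", "body": {"targets": [0.25,2,0,0,0,0,0,0.25,4,0,0,0,0,0,0.25,6,0,0,0,0,0,0.25,7.5,0,0,0,0,0,0.25,9,0,0,0,0,0]}}

```text
time: 12.15
ee_pos: [0.4918, 0.0876, 0.1875]
tool_rot: [-3.141, -0.0, 1.649]
wrist_force: [-0.2, -1.3, -0.1]
width: 0.0212
grip_force: 1.2
```

Call:
{"method": "arm_command", "body": {"targets": [0.25,1,0,0,0,0,0,0.25,2,0,0,0,0,0]}}

```text
time: 12.32
ee_pos: [0.4917, 0.0896, 0.1875]
tool_rot: [-3.141, -0.0, 1.649]
wrist_force: [0.8, -2.0, 0.4]
width: 0.0215
grip_force: 1.1
```

Call:
{"method": "arm_command", "body": {"targets": [0.25,0.7,0,0,0,0,0,0.25,1.5,0,0,0,0,0]}}

```text
time: 12.48
ee_pos: [0.4917, 0.0908, 0.1876]
tool_rot: [3.142, 0.001, 1.649]
wrist_force: [0.0, -6.5, -0.7]
width: 0.0211
grip_force: 3.4
```

Call:
{"method": "arm_command", "body": {"targets": [0.25,0.7,0,0,0,0,0,0.25,0.7,0,0,0,0,0]}}

```text
time: 12.65
ee_pos: [0.4917, 0.091, 0.1876]
tool_rot: [-3.141, 0.002, 1.65]
wrist_force: [0.5, -7.8, -0.9]
width: 0.021
grip_force: 3.5
```

```bash
python3 c.py 9
```

```text
top [421.8 179.1] [69.  93.3] 1.64 372 fwd/lat [123.8, 62.9]
side [481.2 170.7] [195.8 135.8] 1.55 1864 fwd/lat [108.3, 3.7]
t 12.75 pos [491.7  91.  187.6] rpy [-1.80e+02  1.00e-01  9.45e+01] dist 500 shift [-5.200e+01 -4.973e+02 -3.000e-01] turn [-0.01  0.1   0.01] F [ 0.1 -6.1 -0.4] w 0.0212
```

View pics/side9.png

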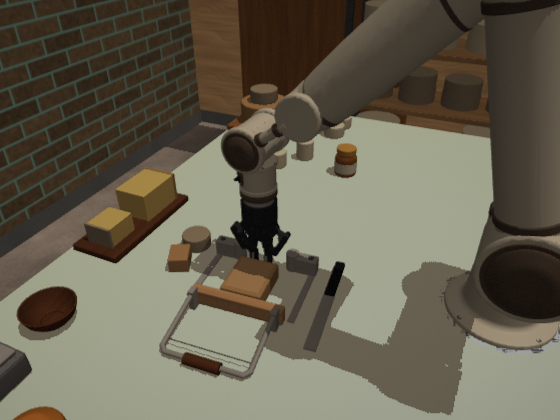

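The cheese rests against the board at (240,295). I'll press a little more to square it, back off, lift away and check.

Call:
{"method": "arm_command", "body": {"targets": [0.25,0.7,0,0,0,0,0,0.25,1.5,0,0,0,0,0,0.25,1.5,0,0,0,0,0]}}

```text
time: 13.0
ee_pos: [0.4917, 0.0915, 0.1876]
tool_rot: [-3.141, 0.005, 1.65]
wrist_force: [-0.6, -14.5, -0.2]
width: 0.0215
grip_force: 6.9
```

Call:
{"method": "arm_command", "body": {"targets": [0.25,-2,0,0,0,0,0,0.25,-10,0,0,0,0,0,0.25,-22,0,0,0,0,0,0.25,-22,0,-20,0,0,0,0.25,-22,0,-60,0,0,0,0.25,-22,0,-100,0,0,0,0.25,-60,0,-120,0,0,0,0.25,-100,0,-120,0,0,0,0.25,-140,0,-120,0,0,0,0.25,-180,0,-120,0,0,0,0.25,-220,0,-120,0,0,0,0.25,-220,0,-120,0,0,0]}}

```text
time: 14.0
ee_pos: [0.5088, -0.1327, 0.3084]
tool_rot: [3.139, 0.004, 1.643]
wrist_force: [-0.0, -0.3, 0.2]
width: 0.0211
grip_force: 0.0
```

```bash
python3 - <<'E'
from h import *
s=eyes.snapshot('top'); np.save('end.npy',s,allow_pickle=True); cv2.imwrite('pics/end.png',s['pixels'][:,:,::-1])
E
python3 m.py end | grep -v 'px \[4'; python3 -c "
from h import *
go(0,0,0,0)"
```

```text
end brown px [186.  74.] ztop 52.7 rect [849.5 122.6] [ 50.  101.6] 39.88 80 mean [845.3 131.1]
end brown px [62. 85.] ztop 46.0 rect [801.1 398.6] [106.3 106.4] 7.45 314 mean [808.  405.2]
end brown px [243.  84.] ztop 53.0 rect [825.5  -3.7] [124.6   3.1] 89.64 91 mean [825.6  -5.6]
end brown px [176. 149.] ztop 39.0 rect [670.6 145.6] [44.4 59. ] 26.81 477 mean [669.8 145.3]
end brown px [158. 228.] ztop 43.0 rect [486.6 165. ] [196.2 130.7] 4.92 2246 mean [485.3 165.2]
end brown px [ 73. 232.] ztop 26.4 rect [470.5 370.1] [66.3 16.3] 4.45 172 mean [470.7 370.4]
end grey px [209. 148.] ztop 37.9 rect [674.7  70. ] [64.8 65.5] 75.46 635 mean [674.3  69.6]
end grey px [208. 188.] ztop 46.6 rect [578.9  66.9] [68.9 27.3] 2.62 268 mean [575.2  67.1]
end grey px [110. 192.] ztop 46.9 rect [567.5 256.4] [11.2 39.7] 1.2 60 mean [567.9 248.9]
end grey px [209. 258.] ztop 47.3 rect [412.   55.2] [64.  26.9] 2.59 177 mean [424.7  56.1]
end grey px [111. 270.] ztop 47.3 rect [393.5 238.5] [10.9 31.5] 3.08 57 mean [393.4 233.7]
counter z 0.0010243181268441703
t 14.05 pos [ 508.6 -129.9  307.9] rpy [179.9   0.   94.2] dist 609 shift [ 166.8 -498.1  307.3] turn [ 7.000e-02 -2.000e-02  9.417e+01] F [-0.  -0.   0.5] w 0.0212
```

View pics/end.png

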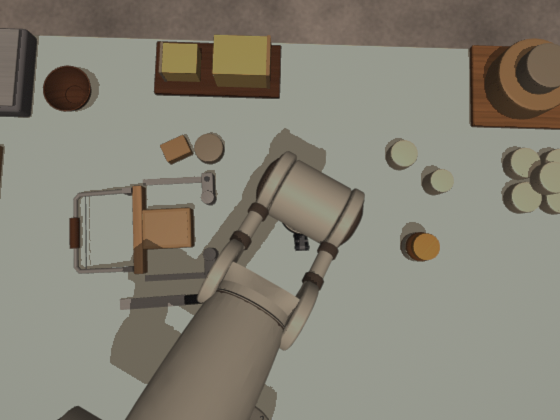

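The cheese lies flat against the board at (168,228). Board and cheese together measure 131 mm, as expected (22 + 110). The bystanders have not moved and the fingers are clear.

```bash
python3 -c "
from workcell import close_job
print(close_job())"
```

```text
the job is handed in; nothing more can be done
None
```

The job is handed in: I pushed the large cheese through the gap and flat against the stop board, took the fingers clear of it, and saw no bystander moved in the final top view, at about 14 s of robot time.

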